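# Back off the lens locking ring to its two-turn mark

## Robot

A 6-joint arm with a two-finger parallel gripper is mounted at the origin on a cart in front of the work surface, level with it; the furniture and walls round the work are solid. World frame = base frame: x ahead of the robot, y to its left, z up, the work surface at z = 0. Lengths are in mm, angles in rad, forces in N, time in s.
With the tool pointing down it reaches from about 350 to 775 mm from the base axis. Payload 5.5 kg.
Tool frame: the origin (TCP) lies on the centre line of the jaws, within the pads' length; the fingertips stand 14 mm ahead of it and the grasp point (between the pads) lies 5 mm behind it (arm.tip_extent is the distance from the TCP to the fingertips, in mm); z points along the fingers, y is the line along which they close (so a half turn about z gives the same grasp; the last joint's range is limited). The gripper opens to 85 mm and grips with 20 to 120 N. Pads are 22 mm wide; open, the fingers measure 114 mm over their backs; the gripper's body (76 mm by 85 mm) begins 54 mm behind the grasp point. The pads swing forward as they close: fully open they stand 13 mm farther back than shut.
Start: joints at [-1.378, 0.313, 0.046, 1.304, 0, 1.431], TCP at [187.844, -543.493, 245.323] pointing down, gripper open.
Joint ranges: [-2.76, 2.76], [-0.86, 1.69], [-1.03, 1.26], [-2.2, 2.34], [-1.47, 1.5], [-3.14, 3.14]. Speed limits (rad/s): [2.57, 2.57, 3.14, 3.14, 3.14, 3.14].

## Interface

Orientations are given as a unit quaternion [w, x, y, z].
In Python, from rig import arm, open_gripper, close, inverse_kinematics, telemetry, imaging, workorder gives the robot as it stands. Calls block until the motion is done:
- arm.move_ptp(position, orientation): joint-space move of the TCP to a pose.
- arm.move_linear(position, rotation=None, v=150, stop_force=None): straight line of the TCP; rotation=None keeps the orientation; v is the mean speed in mm/s. With stop_force (N) it stops when the force on the tool has changed by that much, and returns True; else False.
- arm.goto_joints(angles): joint-space move.
- open_gripper() and close(grasp_force=None): open the fingers fully, or close them until they stop; grasp_force is the grip in N (None keeps the last).
- arm.pause(seconds).
- inverse_kinematics(position, orientation): joint angles nearest the present ones, or None.
- telemetry.observe(): the state.
- imaging.get_image(name): name is "side" or "top"; returns a dict with "image" (480x640x3 uint8, red, green, blue), "depth" (480x640 float32, mm along the optical axis (not along the pixel's ray), 0 where there is no reading), "fx", "fy", "cx", "cy" (pixels), "camera_from_world" (4x4, takes a point from world to camera coordinates). Camera axes: x right, y down, z forward; pixel columns grow to the right and rows downward; lengths in mm; the calibration is good to about 2 mm. A picture is of the moment at which its call begins.
A pose or a line that the arm cannot do raises arm.IKError and nothing moves.
- workorder.job_done(): hands the job in; it is judged then, once.
The state is a dict: "t": time; "q": joint angles; "qd": joint speeds; "joint_efforts": joint torques, N m; "tcp_pos": TCP position; "orientation": TCP orientation; "ft_force": force on the tool from outside, world axes, zero at the start; "moment": the same for the moment, N m; "finger_gap": finger opening in mm; "grasp_force": force on a finger pad.
Only numpy, scipy, OpenCV 4.12 (cv2) and the standard library are available. Lean on these libraries where they do the work, as an engineer would, in place of code of your own. Each camera call takes 0.05 s, during which the arm holds its last target. There are 200 camera calls.

## Task

Loosen the large knurled locking ring on the lens stand with a fingertip: rub or roll its rim anticlockwise (seen from above), on past the hub's mark a first time, until the ring's line comes round to the hub's mark for the second time, and stop there with the two in line. The line starts half a turn to four fifths of a turn past the mark, so this is one and a fifth to one and a half turns. Push gently, do not lift, tip or shove the stand away, and leave the things around it alone.

Things in the scene. Friction and masses are not known exactly. Their poses are not given: they have to be found in the camera images.
- stand_ring_centre (a point): Centre of the locking ring, on its upright axis, half-way up it, 55.5 mm above the table. The ring is a black knurled rim 96 mm across, 24 mm high (43.5 to 67.5 mm above the table), too wide to grasp; its outer side and flat top can be touched. The bright fixed hub inside it, 57 mm across, stands 2 mm higher; the lens on it reaches 73 mm. Site axes are the stand's; z up.
- hub_mark (a point): The hub's mark: a short dark bar 8 x 5 mm on the bright hub top, pointing outward to the ring, 24 mm from the ring's axis on the stand's -x side, 70 mm above the table. It is fixed to the stand.
- ring_mark (a point): Middle of the ring's line, a white radial bar 15 x 5 mm on the ring's black top, 37.5 mm from the axis, 68 mm above the table. It turns with the ring.
- lock_ring (a joint): Angle of the ring from tight, rad, growing as it turns anticlockwise seen from above (loosens). 0 = tight, line at the hub's mark; 6.283 = at the mark the first time; 12.566 = the second time (goal). Starts between 3.0 and 5.0; can go on to 20. The rim is rubbery (a few N per mm pressed in, friction about 1.1); turning takes 0.06 N m, a 1.3 N rub at the rim. It stays where it is left.
- lens_stand: The lens stand, a loose 2.7 kg piece on rubber feet; origin under the foot's centre, on the ring's axis, z up. Square dark foot 120 x 120 mm, top 14 mm above the table; bright column 66 mm across carrying hub and ring. Friction holds it against a level push of roughly 15 N.
- loupe: Bystander: black stand magnifier 39 mm across, 36 mm high, loose, to the left of the stand; origin at the centre of its underside.
- brass_weight: Bystander: brass check weight with a knob, 26 mm across, 30 mm high, loose, to the right of the stand; origin at the centre of its underside.
- spacer_ring: Bystander: small black lens extension ring 32 mm across, 19 mm high, loose, beyond the stand; origin at the centre of its underside.
- lens_cap: Bystander: flat black lens cap 62 mm across, 12 mm high, loose, near the front edge far to the right; origin at the centre of its underside.
- tape_roll: Bystander: roll of dark tape 55 mm across, 19 mm high, loose, far to the left; origin at the centre of its underside.

How it is judged:
By the outcome, as a careful person would: the job done as asked, in the order asked, and still so for the second after the job is handed in, with the robot touching nothing.
It also fails if it takes over 72 s, if anything falls off the work surface, if the arm or the gripper's body presses on something with over 40 N, if the wrist force passes 120 N, or if a joint passes its speed limit or range.

## Working session

There is one attempt and no reset: what is moved stays moved. The work goes in short steps, each a Python script; the robot and the scene stay as the last script left them, time stands still between calls to the robot, and variables do not carry over. Pictures are saved under pics/ and viewed, at most 10 in all, crops included, and the job is handed in when it is done.

```bash
mkdir -p pics; ls
python3 - <<'E'
from rig import *
import cv2
for n in("top","side"):
    d=imaging.get_image(n); cv2.imwrite(f"pics/{n}0.png",d["image"][:,:,::-1]); print(n,d["fx"],d["fy"],d["cx"],d["cy"]);print(d["camera_from_world"].round(3) if hasattr(d["camera_from_world"],'round') else d["camera_from_world"])
s=telemetry.observe();print(s,arm.tip_extent)
E
```

```text
pics
top 615.029945518329 615.029945518329 307.9923614382341 239.27740031335213
[[ 2.200000e-02 -1.000000e+00  5.000000e-03  5.011800e+01]
 [-9.860000e-01 -2.300000e-02 -1.670000e-01  5.535600e+02]
 [ 1.670000e-01 -1.000000e-03 -9.860000e-01  1.312399e+03]
 [ 0.000000e+00  0.000000e+00  0.000000e+00  1.000000e+00]]
side 437.4866378602282 437.4866378602282 320.772018067283 239.85104770113026
[[ 1.00000e+00  1.30000e-02  1.40000e-02 -5.55467e+02]
 [ 1.70000e-02 -3.32000e-01 -9.43000e-01  8.81600e+01]
 [-8.00000e-03  9.43000e-01 -3.32000e-01  1.00241e+03]
 [ 0.00000e+00  0.00000e+00  0.00000e+00  1.00000e+00]]
{'t': 0.1, 'q': array([-1.37758683e+00,  3.13937960e-01,  4.50850439e-02,  1.30363200e+00,
        1.36389381e-05,  1.43117385e+00]), 'qd': array([-0.00070362, -0.00101697,  0.00389936, -0.00093965,  0.00128896,
       -0.00091308]), 'joint_efforts': array([ 1.56792874e-03, -4.81723738e+01,  2.99244869e+01,  1.26576421e-02,
       -1.53689834e-04, -9.19767132e-06]), 'tcp_pos': array([ 187.75990482, -543.00580358,  244.48775824]), 'orientation': array([-8.44175130e-04,  9.86184437e-01,  1.65648857e-01, -1.58019164e-05]), 'ft_force': array([-0.21421639, -0.47093988, -0.07198449]), 'moment': array([ 0.00140492, -0.02167274,  0.03145551]), 'grasp_force': 0.0, 'finger_gap': 85.44041969229059} 14.0
```

View pics/top0.png

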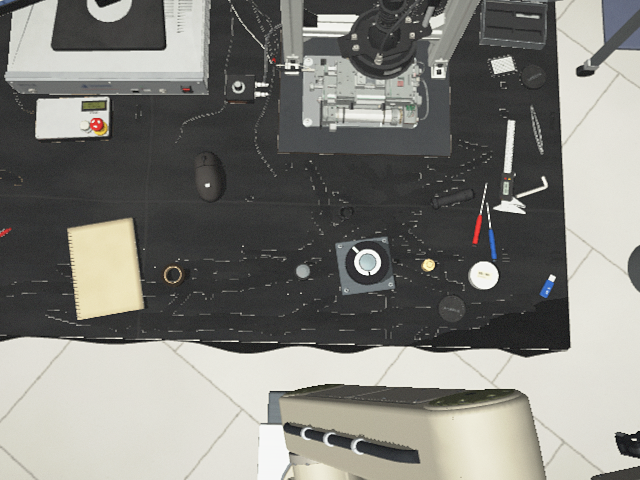

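View pics/side0.png

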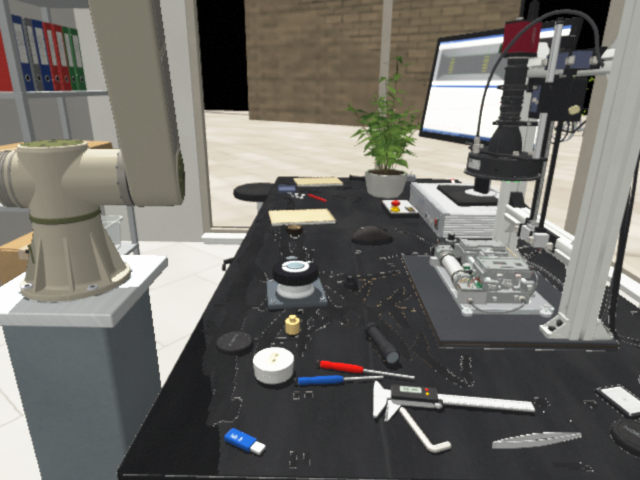

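The top view shows the ring centred near pixel (367,262), the loupe at about (303,270), the brass weight at (428,265) and the small spacer ring at (347,211). I'll rectify the ring-top plane to read it more closely.

```bash
cat > h.py <<'E'
from rig import *
import numpy as np, cv2
def pix2w(d,u,v,z):
    T=np.array(d["camera_from_world"]);R,t=T[:3,:3],T[:3,3]
    r=R.T@np.array([(u-d["cx"])/d["fx"],(v-d["cy"])/d["fy"],1]);c=-R.T@t
    return c+r*(z-c[2])/r[2]
def rectify(d,c,z,half=80,s=3.0):
    """orthographic view of plane z; column = -y, row = -x (as the top camera)"""
    T=np.array(d["camera_from_world"]);n=int(2*half*s)
    v,u=np.mgrid[:n,:n]
    P=np.stack([c[0]+half-v/s,c[1]+half-u/s,np.full(u.shape,float(z))],-1)
    q=P@T[:3,:3].T+T[:3,3]
    return cv2.remap(d["image"],(q[...,0]/q[...,2]*d["fx"]+d["cx"]).astype(np.float32),(q[...,1]/q[...,2]*d["fy"]+d["cy"]).astype(np.float32),cv2.INTER_CUBIC)
E
python3 - <<'E'
from h import *
d=imaging.get_image("top")
c=pix2w(d,367,262,68);print(c)
for n,u,v,z in[("loupe",303,271,36),("brass",428.5,265,30),("spacer",347,211,19),("cap",452,308,12)]:print(n,pix2w(d,u,v,z).round(0))
a=rectify(d,c,68);b=rectify(d,c,14)
cv2.imwrite("pics/rect.png",cv2.resize(np.hstack([a,b]),(800,400))[:,:,::-1])
E
```

```text
[501.78732064 -65.83073005  68.        ]
loupe [483.  72.  36.]
brass [ 503. -206.   30.]
spacer [624. -24.  19.]
cap [ 410. -261.   12.]
```

View pics/rect.png

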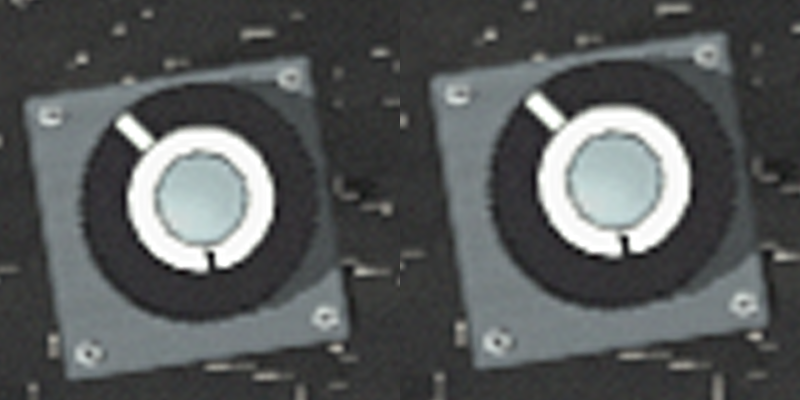

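```bash
cat >> h.py <<'E'
from scipy.spatial.transform import Rotation as Rot
def measure(c):
    d=imaging.get_image("top");s=6.0;half=60
    def polar(img,c0,cen):
        v,u=np.mgrid[:img.shape[0],:img.shape[1]]
        x=c0[0]+half-v/s-cen[0];y=c0[1]+half-u/s-cen[1]
        return np.hypot(x,y),np.arctan2(y,x)
    g=rectify(d,c,69.5,half,s).mean(2)
    w=(g>150).astype(np.uint8)
    w=cv2.morphologyEx(w,cv2.MORPH_OPEN,np.ones((37,37),np.uint8)) # drop the line
    w=cv2.morphologyEx((g>150).astype(np.uint8),cv2.MORPH_OPEN,np.ones((33,33),np.uint8)) if 0 else w
    # hub: bright annulus filled; use largest contour's hull
    b=(g>120).astype(np.uint8); b=cv2.morphologyEx(b,cv2.MORPH_CLOSE,np.ones((45,45),np.uint8))
    b=cv2.morphologyEx(b,cv2.MORPH_OPEN,cv2.getStructuringElement(cv2.MORPH_ELLIPSE,(181,181)))
    k=max(cv2.findContours(b,0,1)[0],key=cv2.contourArea);(u,v),r=cv2.minEnclosingCircle(k)
    (u,v),ax,_=cv2.fitEllipse(k)
    cen=np.array([c[0]+half-v/s,c[1]+half-u/s])
    R,A=polar(g,c,cen)
    m=(R>21)&(R<27);wt=np.where(m,np.clip(130-g,0,None),0);mark=np.angle((wt*np.exp(1j*A)).sum())
    g2=rectify(d,c,68,half,s).mean(2)
    m=(R>32.5)&(R<43.5);wt=np.where(m,np.clip(g2-130,0,None),0);line=np.angle((wt*np.exp(1j*A)).sum())
    print("centre",cen.round(1),"hub axes",np.round(np.array(ax)/s,1),"mark",np.degrees(mark).round(1),"line",np.degrees(line).round(1),"past",np.degrees((line-mark)%(2*np.pi)).round(1))
    return cen,mark,line
def pose(c,phi,z,r,flip=0):
    """tool down, x radial (outward, or inward if flip) at azimuth phi"""
    X=np.array([np.cos(phi),np.sin(phi),0])
    p=np.array([c[0],c[1],0])+r*X+[0,0,z]
    if flip:X=-X
    Z=np.array([0,0,-1.]);M=np.stack([X,np.cross(Z,X),Z],1)
    return p,Rot.from_matrix(M).as_quat(scalar_first=True)
E
python3 - <<'E'
from h import *
c,m,l=measure([501.8,-65.8])
print(telemetry.observe()["t"])
for f in(0,1):
  for k in range(0,360,45):
    q=inverse_kinematics(*pose(c,np.radians(k),90,43,f));print(f,k,None if q is None else np.round(q,2))
E
```

```text
centre [502.4 -65.8] hub axes [57.8 58.8] mark -170.2 line 44.7 past 215.0
0.2
0 0 [-0.27  0.36 -0.28  0.93  0.    2.88]
0 45 [-0.22  0.33 -0.32  0.91  0.    2.14]
0 90 [-0.21  0.28 -0.4   0.89  0.    1.37]
0 135 [-0.24  0.23 -0.47  0.87  0.    0.54]
0 180 [-0.32  0.21 -0.49  0.86  0.   -0.32]
0 225 [-0.37  0.24 -0.45  0.88  0.   -1.15]
0 270 [-0.37  0.3  -0.37  0.9   0.   -1.94]
0 315 [-0.33  0.35 -0.3   0.92  0.   -2.68]
1 0 [-0.27  0.36 -0.28  0.93  0.   -0.27]
1 45 [-0.22  0.33 -0.32  0.91  0.   -1.  ]
1 90 [-0.21  0.28 -0.4   0.89  0.   -1.78]
1 135 [-0.24  0.23 -0.47  0.87  0.   -2.6 ]
1 180 [-0.32  0.21 -0.49  0.86  0.    2.83]
1 225 [-0.37  0.24 -0.45  0.88  0.    1.99]
1 270 [-0.37  0.3  -0.37  0.9   0.    1.2 ]
1 315 [-0.33  0.35 -0.3   0.92  0.    0.46]
```

```bash
cat >> h.py <<'E'
def touch(c,phi,r=43,f=3.0):
    arm.move_ptp(*pose(c,phi,125,r)); arm.move_linear(pose(c,phi,88,r)[0],v=80)
    arm.pause(.3); f0=telemetry.observe()["ft_force"]
    hit=arm.move_linear(pose(c,phi,76,r)[0],v=8,stop_force=f)
    s=telemetry.observe();print("hit",hit,"z",s["tcp_pos"].round(2),"dF",(s["ft_force"]-f0).round(2),"t",s["t"])
    return s["tcp_pos"][2],f0
def drag(c,a,b,z,f0,r=43,v=35,step=18):
    for phi in np.linspace(a,b,int(np.ceil(abs(b-a)/np.radians(step)))+1)[1:]:
        p,q=pose(c,phi,z,r); arm.move_linear(p,q,v=v)
        s=telemetry.observe();F=s["ft_force"]-f0
        e=np.array([-np.sin(phi),np.cos(phi)]);print(int(np.degrees(phi)),"z",s["tcp_pos"][2].round(2),"Ft",(F[:2]@e).round(2),"Fr",(F[0]*np.cos(phi)+F[1]*np.sin(phi)).round(2),"Fz",F[2].round(2),"t",round(s["t"],2))
        if abs(F[2])>14 or np.hypot(*F[:2])>12: print("ABORT");break
        if F[2]<2.5: z-=.3
        if F[2]>7: z+=.3
    return z
def away():
    p=telemetry.observe()["tcp_pos"]; arm.move_linear([p[0],p[1],125],v=120)
    arm.goto_joints([-1.378,.313,.046,1.304,0,1.431])
E
python3 - <<'E'
from h import *
close(20)
c=[502.4,-65.8]
z,f0=touch(c,np.radians(15))
print(arm.tip_extent,telemetry.observe()["tcp_pos"],telemetry.observe()["ft_force"]-f0)
z=drag(c,np.radians(15),np.radians(51),z,f0)
E
```

```text
hit True z [543.91 -54.66  81.49] dF [ 0.57 -0.1   4.85] t 4.975
14.0 [543.914959   -54.66226697  81.49100625] [ 0.56890804 -0.10464401  4.84953396]
32 z 81.51 Ft -1.08 Fr 0.11 Fz 2.87 t 5.5
51 z 81.51 Ft -0.53 Fr -0.37 Fz 3.69 t 6.03
```

Run:
```python
from h import *
c=[502.4,-65.8]
s=telemetry.observe()
f0=np.array(s["ft_force"])-[0,0,3.6]
drag(c,np.radians(51),np.radians(285),81.5,f0)
away()
measure(c);print(telemetry.observe()["t"])
```

```text
69 z 81.52 Ft 0.2 Fr 0.14 Fz 3.69 t 6.57
87 z 81.53 Ft 0.73 Fr -0.62 Fz 3.17 t 7.1
105 z 81.51 Ft 0.3 Fr -0.6 Fz 2.16 t 7.63
123 z 81.5 Ft 0.16 Fr -2.26 Fz 4.32 t 8.17
141 z 81.46 Ft 0.11 Fr -1.21 Fz 6.2 t 8.7
159 z 81.45 Ft 0.5 Fr -0.92 Fz 7.54 t 9.23
177 z 81.49 Ft 0.47 Fr -1.86 Fz 3.47 t 9.77
195 z 81.51 Ft 1.8 Fr -3.03 Fz 3.35 t 10.3
213 z 81.5 Ft 1.94 Fr -3.56 Fz 3.81 t 10.83
230 z 81.46 Ft 1.22 Fr -2.82 Fz 3.61 t 11.37
248 z 81.46 Ft 1.98 Fr -3.42 Fz 4.3 t 11.9
267 z 81.44 Ft 0.54 Fr -3.39 Fz 6.3 t 12.43
285 z 81.44 Ft 0.75 Fr -2.97 Fz 7.3 t 12.97
centre [502.1 -66.2] hub axes [57.6 59.1] mark -171.0 line -127.0 past 44.0
16.5667
```

```bash
sed -i 's/F\[2\]<2.5: z-=.3/F[2]<6: z-=.25/; s/F\[2\]>7: z+=.3/F[2]>10: z+=.25/; s/abs(F\[2\])>14/abs(F[2])>18/' h.py
python3 - <<'E'
from h import *
c=[502.2,-66.0]
z,f0=touch(c,np.radians(15),f=4)
drag(c,np.radians(15),np.radians(295),z-.5,f0)
away()
measure(c);print(telemetry.observe()["t"])
E
```

```text
hit True z [543.72 -54.86  81.49] dF [-0.01  2.25  3.92] t 20.575
32 z 81.48 Ft 2.17 Fr -0.57 Fz 5.52 t 21.09
50 z 81.49 Ft 0.43 Fr 0.52 Fz 7.08 t 21.62
67 z 81.45 Ft 0.09 Fr 3.35 Fz 6.21 t 22.14
85 z 81.45 Ft 1.02 Fr 3.92 Fz 7.18 t 22.67
102 z 81.41 Ft -1.25 Fr 4.05 Fz 8.54 t 23.19
120 z 81.4 Ft -2.25 Fr 5.11 Fz 9.78 t 23.72
137 z 81.38 Ft -0.93 Fr 4.93 Fz 11.1 t 24.24
155 z 81.39 Ft -1.35 Fr 3.07 Fz 9.85 t 24.77
172 z 81.42 Ft -1.31 Fr 3.5 Fz 9.21 t 25.29
190 z 81.42 Ft -0.41 Fr 1.99 Fz 8.24 t 25.82
207 z 81.43 Ft -0.77 Fr 1.27 Fz 7.26 t 26.34
225 z 81.44 Ft -0.29 Fr -1.9 Fz 5.52 t 26.87
242 z 81.42 Ft -0.53 Fr -2.46 Fz 8.12 t 27.39
260 z 81.41 Ft 0.41 Fr -5.49 Fz 7.92 t 27.92
277 z 81.4 Ft 0.36 Fr -5.85 Fz 9.41 t 28.44
295 z 81.37 Ft 1.26 Fr -5.4 Fz 10.79 t 28.97
centre [502.1 -65.9] hub axes [57.9 58.7] mark -170.3 line 155.0 past 325.3
32.7
```

Run:
```python
from h import *
c=[502.2,-66.0]
z,f0=touch(c,np.radians(60),f=4)
drag(c,np.radians(60),np.radians(94.2),z-.6,f0,v=25)
arm.pause(.2)
away()
for i in range(3):measure(c)
print(telemetry.observe()["t"])
d=imaging.get_image("top");cv2.imwrite("pics/fin1.png",rectify(d,c,69,70,4.0)[:,:,::-1])
```

```text
hit True z [523.8  -28.79  81.47] dF [-0.41 -0.91  3.53] t 36.7417
77 z 81.46 Ft -0.8 Fr 1.31 Fz 6.24 t 37.38
94 z 81.47 Ft -1.5 Fr 1.95 Fz 6.35 t 38.03
centre [502.1 -66. ] hub axes [58.1 58.4] mark -170.5 line -172.3 past 358.3
centre [502.2 -66. ] hub axes [58.1 58.4] mark -170.5 line -172.3 past 358.3
centre [502.1 -66. ] hub axes [58.1 58.4] mark -170.5 line -172.2 past 358.3
41.1167
```

View pics/fin1.png

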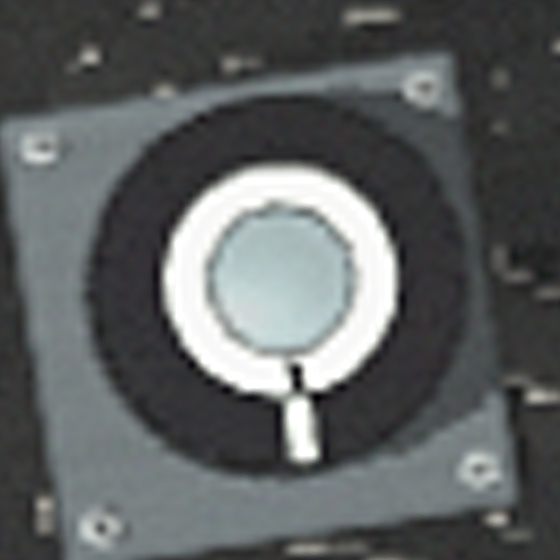

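The line, at about (302,428), is in line with the hub's mark at about (296,376), to within 2°. The stand hasn't moved, and the arm is clear of everything.

```bash
python3 -c "
from rig import *
print(workorder.job_done())"
```

```text
the job is handed in; nothing more can be done
None
```

I turned the ring anticlockwise past the hub's mark once and on to it a second time, stopping with the line within about 2° of the mark. The stand showed no measurable movement, I saw no contact with the things around it, and I handed the job in at about 41 s.

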